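# Rock the seesaw gate and feed the knob blanks down the other chute

## Task

Press down the raised end of the seesaw gate so that it rocks over its pivot and stays tipped the other way. Then, with the fingertips, push the two round knob blanks along the feed groove and off its end onto the gate, so that both roll by themselves down the newly opened chute and come to rest in the pocket at its foot. Do not grip or lift the blanks, and leave the other things on the bench where they are.

Things in the scene. Friction and masses are not known exactly. Their poses are not given: they have to be found in the camera images.
- feeder: Fixed plywood sorting stand, 500 mm wide. Origin: on the bench, under the middle of the gate. x: the way the blanks are pushed along the groove (away from the robot); y: left; z up. The straight feed groove lies along x at y = 0, from x = -149 to -34 mm; the gate is beyond its open end, then a chute at each side (+y and -y).
- groove_end (a point): Middle of the groove floor at its open end, 112 mm above the bench, in line with the gate's pivot and 34 mm short of its centre. The flat floor is 28 mm wide between two rails 4 mm thick whose tops stand 8 mm above it (120 mm above the bench); the rails stop 14 mm short of this end. The gate's face here lies 12 mm below the floor; its far lip is 70 mm ahead.
- pocket_left (a point): Middle of the cork-lined pocket floor at the foot of the left (+y) chute, 36 mm above the bench. The chute, 80 mm wide inside, slopes straight down from the gate's end, 86 mm from the pivot and 73 mm high, to an end wall 244 mm from the pivot, floor there 28 mm high, wall top 75 mm. The pocket is its last 60 mm or so.
- pocket_right (a point): The same for the right (-y) chute.
- gate (a joint): Tilt (rad) of the aluminium seesaw gate about its pivot (along the feeder's x, 100 mm above the bench); stops at -0.25 and +0.25. Positive: left (+y) end raised, blanks roll right (-y); negative: the reverse. Starts either way. A disc weight (38 mm, centre 48 mm over the pivot, at the far edge) drops it to either stop once past level; under 1 N on the raised end rocks it.
- gate_left (a point): Point on the gate's upper face 70 mm left (+y) of the pivot, mid-width: the place to press when the left end is raised. The gate is a shallow tray 170 mm long in y, here 75 mm wide inside, its far lip 16 mm and its near lip 10 mm above the face. The far lip runs all along; the near one is open in the middle 66 mm.
- gate_right (a point): The same, 70 mm right (-y) of the pivot.
- blank_front_center (a point): Centre of the front knob blank (nearer the gate): a plain aluminium ball for a turned knob, 26 mm in diameter, about 25 g, resting in the groove, its centre 125 mm above the bench. It rolls when pushed.
- blank_rear_center (a point): Centre of the rear knob blank, the same, resting behind the front one in the groove (6 to 28 mm between them); pushed from behind it drives the front one ahead of it.
- blank_front: The front knob blank; its frame turns as it rolls (use its centre).
- blank_rear: The rear knob blank; its frame turns as it rolls (use its centre).
- radius_block: Rosewood radius block, 50 x 100 x 28 mm, loose on the bench; leave alone. Origin under its centre.
- capo: Chrome capo, 14 x 85 mm, 49 mm high, loose; leave alone. Origin under its bar.
- dresser: Nickel fret end dresser with wooden handle, 20 x 168 x 20 mm, loose; leave alone. Origin under its file.
Things that resemble listed ones, but are neither listed nor needed, are in the scene too. What is shaped like the blank_rear but red is not meant.

How it is judged:
On the way, in this order (a step that is already met when the one before it is completed fails the run):
1. the gate is rocked over to its other stop while both blanks are still in the groove (distance of gate_left from where it was at the start of the episode above 0.0176 m and (value of joint gate above 0.2 rad or value of joint gate below -0.2 rad) and x of each of blank_front_center, blank_rear_center in the frame of feeder below -0.043 m), for 0.2 s.
2. both blanks lie in the pocket of the newly opened chute (((value of joint gate below -0.2 rad and (y of blank_front_center in the frame of feeder above 0.17 m and z of blank_front_center in the frame of feeder below 0.08 m and x of blank_front_center in the frame of feeder between -0.043 and 0.043 m) and (y of blank_rear_center in the frame of feeder above 0.17 m and z of blank_rear_center in the frame of feeder below 0.08 m and x of blank_rear_center in the frame of feeder between -0.043 and 0.043 m)) or (value of joint gate above 0.2 rad and (y of blank_front_center in the frame of feeder below -0.17 m and z of blank_front_center in the frame of feeder below 0.08 m and x of blank_front_center in the frame of feeder between -0.043 and 0.043 m) and (y of blank_rear_center in the frame of feeder below -0.17 m and z of blank_rear_center in the frame of feeder below 0.08 m and x of blank_rear_center in the frame of feeder between -0.043 and 0.043 m)))), for 0.2 s.
At the end, for the whole second after the job is handed in: The gate rests within 0.05 rad of the stop opposite to its start, and both blanks lie at rest in the chute it now feeds, more than 170 mm out from the pivot (distance of gate_left from where it was at the start of the episode above 0.0176 m and ((value of joint gate below -0.2 rad and (y of blank_front_center in the frame of feeder above 0.17 m and z of blank_front_center in the frame of feeder below 0.08 m and x of blank_front_center in the frame of feeder between -0.043 and 0.043 m) and (y of blank_rear_center in the frame of feeder above 0.17 m and z of blank_rear_center in the frame of feeder below 0.08 m and x of blank_rear_center in the frame of feeder between -0.043 and 0.043 m)) or (value of joint gate above 0.2 rad and (y of blank_front_center in the frame of feeder below -0.17 m and z of blank_front_center in the frame of feeder below 0.08 m and x of blank_front_center in the frame of feeder between -0.043 and 0.043 m) and (y of blank_rear_center in the frame of feeder below -0.17 m and z of blank_rear_center in the frame of feeder below 0.08 m and x of blank_rear_center in the frame of feeder between -0.043 and 0.043 m))) and linear speed of each of blank_front, blank_rear below 0.03 m/s); the robot touches nothing.
It fails at once if a knob blank is lifted (z of any of blank_front_center, blank_rear_center in the frame of feeder above 0.143 m).
It fails at once if a knob blank is handled after it has left the middle of the gate, instead of rolling by itself (((y of blank_front_center in the frame of feeder above 0.05 m or y of blank_front_center in the frame of feeder below -0.05 m) and contact force between the fingers and blank_front above 0.3 N) or ((y of blank_rear_center in the frame of feeder above 0.05 m or y of blank_rear_center in the frame of feeder below -0.05 m) and contact force between the fingers and blank_rear above 0.3 N)).
It fails at once if a knob blank goes down the chute that the gate has closed off (((y of blank_front_center in the frame of feeder above 0.1 m and value of joint gate above 0.15 rad) or (y of blank_front_center in the frame of feeder below -0.1 m and value of joint gate below -0.15 rad)) or ((y of blank_rear_center in the frame of feeder above 0.1 m and value of joint gate above 0.15 rad) or (y of blank_rear_center in the frame of feeder below -0.1 m and value of joint gate below -0.15 rad))).
It fails at once if another bench item is pushed more than 30 mm (distance of any of radius_block, capo, dresser from where it was at the start of the episode above 0.03 m).
It also fails if it takes over 45 s, if anything falls off the work surface, if the arm or the gripper's body presses on something with over 40 N, if the wrist force passes 120 N, or if a joint passes its speed limit or range.

## Robot

A 6-joint arm with a two-finger parallel gripper is mounted at the origin on the work surface. World frame = base frame: x ahead of the robot, y to its left, z up, the work surface at z = 0. Lengths are in m, angles in rad, forces in N, time in s.
With the tool pointing down it reaches from about 0.4 to 0.825 m from the base axis. Payload 7 kg.
Tool frame: the origin (TCP) lies between the finger pads; the fingertips stand 25 mm ahead of it and the grasp point (between the pads) lies 6 mm ahead of it (arm.tip_extent is the z of the fingertips in the tool frame, in m); z points along the fingers, x is the direction in which the jaws open and shut, and the axes are right-handed (so a half turn about z gives the same grasp; the last joint's range is limited). The gripper opens to 88 mm and grips with 3 to 60 N. Pads are 19 mm wide; open, the fingers measure 130 mm over their backs; the gripper's body (78 mm by 193 mm) begins 47 mm behind the grasp point.
Start: joints at [1.632, 0.359, 0.012, 0, -1.224, -0.288], TCP at [0.152, 0.658, 0.252] pointing down, gripper open.
Joint ranges: [-3.07, 3.07], [-1.43, 2.12], [-1.02, 1.25], [-3.03, 1.67], [-3.05, -0], [-3.03, 3.03]. Speed limits (rad/s): [2.39, 2.39, 3.01, 3.14, 3.14, 3.14].

## Interface

Orientations are given as [roll, pitch, yaw] about the fixed x, y, z axes, in that order (R = Rz(yaw) Ry(pitch) Rx(roll)).
In Python, from station import monitor, grab_frame, job_done, arm gives the robot as it stands.
- The arm moves only by the shell command python3 -m jog 'ROWS' [FORCE]. ROWS is JSON, a list that holds one entry, the list of rows, each a list of 7 numbers: the shift along the world's x, y, z in m, then the turn, a rotation vector about the world's x, y, z in rad, then the opening, from 0 (shut) to 1 (fully open). In form: [[[dx, dy, dz, ax, ay, az, claw], ...]]. A call has 1 to 20 rows; each row shifts and turns the commanded pose from where the row before left it; what a row does not reach is not made up. A row lasts 1/8 s, in which the tool goes at most 62.5 mm and 10.7 degrees, less where a joint would pass 70% of its speed; a pose out of reach is approached as far as the arm can. A call is refused whole if a number of a shift passes 0.0625 or a number of a turn 0.188, either way. A call with a gripper value outside its range is refused whole. The fingers move at their own pace and stop on an object; FORCE is the grip in N (left out, the last holds). Time passes only in rows, so rows that do not move let the fingers close. It gives the time, the measured TCP pose, the force and the opening at its end, in the units of the state.
- monitor.get_state(): the state, without advancing time (a new reading comes with each control period).
- grab_frame(name): name is "scene" or "side" or "wrist"; returns a dict with "pixels" (480x640x3 uint8, red, green, blue), "K" (3x3 intrinsics, pixels), "k1" (the pictures are not rectified: a ray, as slopes to the right and down, at radius r is drawn at 1 + k1 r^2 times it, then the intrinsics apply), "view" (4x4, takes a point from world to camera coordinates); the wrist camera has in their place "hand_eye" (4x4, takes a point from camera to tool coordinates, whose origin is the TCP and whose axes are the tool frame's). Camera axes: x right, y down, z forward; pixel columns grow to the right and rows downward; lengths in m; the calibration is good to about 2 mm. A picture is of the moment at which its call begins: read the wrist's pose just before it. There is no depth.
- job_done(): hands the job in, once; it reports no verdict.
The state is a dict: "t": time; "q": joint angles; "qd": joint speeds; "joint_efforts": joint torques, N m; "eef_pos": TCP position; "ee_rot": TCP orientation; "force": force on the tool from outside, world axes, zero at the start; "moment": the same for the moment, N m; "width": finger opening in m.
Only numpy, scipy, OpenCV 4.12 (cv2) and the standard library are available. Lean on these libraries where they do the work, as an engineer would, in place of code of your own. Each camera call takes 0.05 s, during which the arm holds its last target.

## Working session

There is one attempt and no reset: what is moved stays moved. The work goes in short steps, Python scripts to look and compute and a shell command to move; the robot and the scene stay as the last step left them, time stands still between calls to the robot, and variables do not carry over. Pictures are saved under pics/ and viewed, and the job is handed in when it is done.

```bash
mkdir -p pics; cat > h.py <<'E'
import numpy as np,cv2
from station import monitor,grab_frame,job_done,arm
def save(n,f): cv2.imwrite('pics/'+n+'.png',cv2.cvtColor(f['pixels'],cv2.COLOR_RGB2BGR))
def proj(f,P,V=None):
    V=np.array(f['view']) if V is None else V
    P=np.atleast_2d(P).astype(float); c=P@V[:3,:3].T+V[:3,3]
    s=c[:,:2]/c[:,2:]; s=s*(1+f['k1']*(s**2).sum(1,keepdims=True)); K=np.array(f['K'])
    return s*[K[0,0],K[1,1]]+K[:2,2]
def ray(f,uv,V=None):
    V=np.array(f['view']) if V is None else V
    K=np.array(f['K']); d=(np.array(uv,float)-K[:2,2])/[K[0,0],K[1,1]]; s=d.copy()
    for _ in range(30): s=d/(1+f['k1']*(s@s))
    R=V[:3,:3]; o=-R.T@V[:3,3]; v=R.T@np.array([s[0],s[1],1]); return o,v/np.linalg.norm(v)
def atz(f,uv,z,V=None):
    o,v=ray(f,uv,V); return o+v*(z-o[2])/v[2]
def tri(rs):
    A=np.zeros((3,3));b=np.zeros(3)
    for o,v in rs: M=np.eye(3)-np.outer(v,v);A+=M;b+=M@o
    return np.linalg.solve(A,b)
E
python3 - <<'E'
from h import *
import pickle
d={}
for n in('scene','side'):
    f=grab_frame(n);save(n+'0',f);d[n]=f;print(n,f['K'],f['k1'],np.round(f['view'],3).tolist())
pickle.dump(d,open('f0.pkl','wb'))
print(monitor.get_state(),arm.tip_extent)
E
```

```text
scene [[503.33212286   0.         316.84493605]
 [  0.         503.33212286 238.53935671]
 [  0.           0.           1.        ]] -0.035556975308493194 [[-0.813, 0.582, 0.015, 0.43], [0.293, 0.432, -0.853, -0.088], [-0.503, -0.689, -0.522, 1.177], [0.0, 0.0, 0.0, 1.0]]
side [[442.68755491   0.         314.14916515]
 [  0.         442.68755491 241.01873454]
 [  0.           0.           1.        ]] -0.08484136457622682 [[0.748, -0.664, 0.008, -0.39], [-0.479, -0.548, -0.686, 0.383], [0.46, 0.509, -0.728, 0.463], [0.0, 0.0, 0.0, 1.0]]
{'t': 0.1, 'q': array([ 1.63211561e+00,  3.59302663e-01,  1.11238016e-02, -3.00072973e-04,
       -1.22409785e+00, -2.88138159e-01]), 'qd': array([ 0.00142523, -0.00247968,  0.00167142,  0.00178528,  0.00062909,
        0.00016451]), 'joint_efforts': array([-2.84487622e-03, -5.84163272e+01,  2.93754548e+01,  7.01553494e+00,
        1.01743574e-02, -4.61899992e-05]), 'eef_pos': array([0.15170513, 0.65730719, 0.25071441]), 'ee_rot': array([-3.14144241e+00, -1.49952809e-03, -1.79771749e+00]), 'force': array([-0.65181804, -0.44552847,  0.23031133]), 'moment': array([ 0.00141721, -0.01151556, -0.05956478]), 'width': 0.08762629070723355} 0.025
```

View pics/scene0.png

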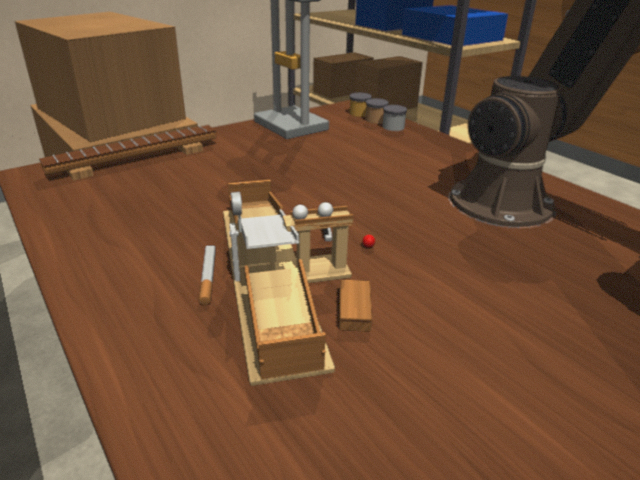

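View pics/side0.png

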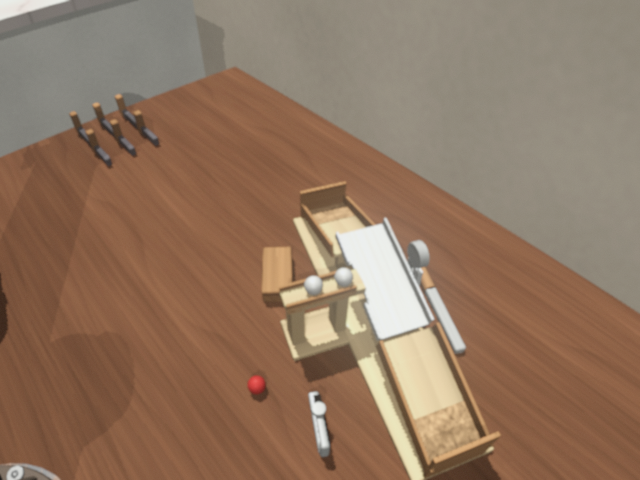

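```bash
python3 - <<'E'
from h import *
import pickle
d=pickle.load(open('f0.pkl','rb'))
a=d['scene']['pixels'][170:390,190:390];b=d['side']['pixels'][175:475,240:510]
cv2.imwrite('pics/a.png',cv2.cvtColor(cv2.resize(a,None,fx=3,fy=2.7,interpolation=3),cv2.COLOR_RGB2BGR)[:600])
cv2.imwrite('pics/b.png',cv2.cvtColor(cv2.resize(b,None,fx=2,fy=2,interpolation=3),cv2.COLOR_RGB2BGR))
for n,f in d.items():
  V=np.array(f['view']);print(n,-V[:3,:3].T@V[:3,3])
for s,t in(((300,212),(343.5,277)),((325.5,209),(313.5,286))):
  print(tri([ray(d['scene'],s),ray(d['side'],t)]),atz(d['scene'],s,.125),atz(d['side'],t,.125))
E
```

```text
scene [0.9670064  0.59831114 0.53263107]
side [ 0.26184197 -0.28471733  0.6022413 ]
[ 0.54792768 -0.02761595  0.12471324] [ 0.54746248 -0.02618911  0.125     ] [ 0.54878586 -0.02841454  0.125     ]
[ 0.50616616 -0.01184002  0.12494007] [ 0.50511433 -0.0106849   0.125     ] [ 0.50737298 -0.01279206  0.125     ]
```

View pics/a.png

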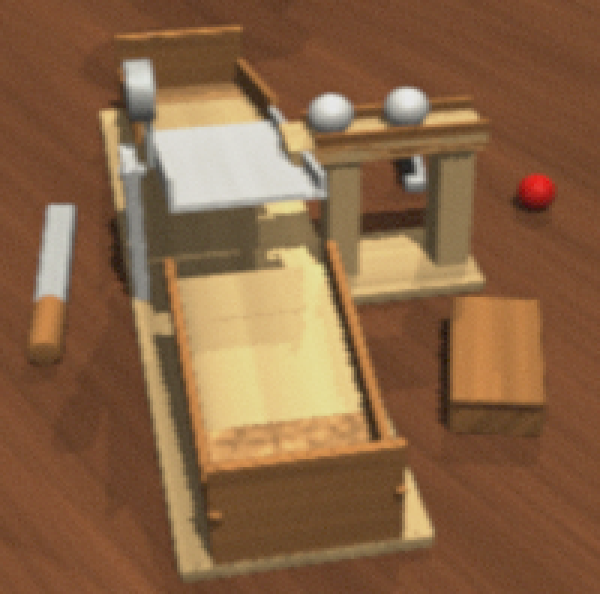

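View pics/b.png

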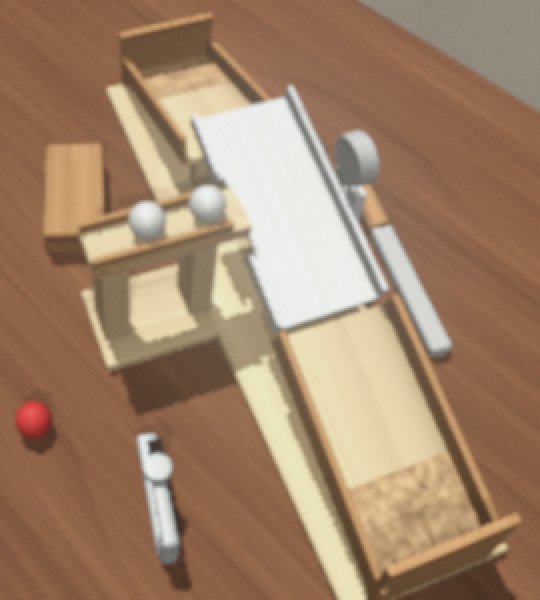

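```bash
python3 - <<'E'
from h import *
import pickle
d=pickle.load(open('f0.pkl','rb'));S=d['scene'];D=d['side']
cs=lambda x,y:(190+x/3,170+y/2.7)
cb=lambda x,y:(240+x/2,175+y/2)
L=(atz(S,cs(207,468),.075)+atz(S,cs(405,441),.075))/2
R=(atz(D,cb(383,583),.075)+atz(D,cb(518,518),.075))/2
print('scene left wall',L,'side right',R)
L2=[atz(D,cb(*p),.075) for p in((122,36),(211,18))];R2=[atz(S,cs(*p),.075) for p in((117,38),(241,30))]
print(L2,sum(L2)/2);print(R2,sum(R2)/2)
for A,B in((L,R),(sum(L2)/2,sum(R2)/2)):
  v=A-B;print(np.linalg.norm(v),np.degrees(np.arctan2(v[1],v[0]))-90,(A+B)/2)
E
```

```text
scene left wall [0.69884615 0.18054945 0.075     ] side right [ 0.50678472 -0.28127221  0.075     ]
[array([0.65711613, 0.1900427 , 0.075     ]), array([0.73657599, 0.15513291, 0.075     ])] [0.69684606 0.1725878  0.075     ]
[array([ 0.55106847, -0.28885404,  0.075     ]), array([ 0.4712348 , -0.25303093,  0.075     ])] [ 0.51115164 -0.27094248  0.075     ]
0.5001668068052103 -22.581347364826783 [ 0.60281543 -0.05036138  0.075     ]
0.4808342092003054 -22.717774192353602 [ 0.60399885 -0.04917734  0.075     ]
```

```bash
python3 -m jog '[[[0.0344,-0.0454,0,0,0,-0.124,0],[0.0344,-0.0454,0,0,0,-0.124,0],[0.0344,-0.0454,0,0,0,-0.124,0],[0.0344,-0.0454,0,0,0,-0.124,0],[0.0344,-0.0454,0,0,0,-0.124,0],[0.0344,-0.0454,0,0,0,-0.124,0],[0.0344,-0.0454,0,0,0,-0.124,0],[0.0344,-0.0454,0,0,0,-0.124,0],[0.0344,-0.0454,0,0,0,-0.124,0],[0.0344,-0.0454,0,0,0,-0.124,0],[0.0344,-0.0454,0,0,0,-0.124,0],[0.0344,-0.0454,0,0,0,-0.124,0],[0.0344,-0.0454,0,0,0,-0.124,0],[0.0344,-0.0454,0,0,0,-0.124,0],[0,0,0,0,0,0,0]]]' 10
python3 - <<'E'
from h import *
s=monitor.get_state();print(s['t'],s['q'],s['eef_pos'],s['ee_rot'],s['width'])
w=grab_frame('wrist');save('w1',w);f=grab_frame('scene');save('s1',f)
import pickle;pickle.dump((s,w),open('w1.pkl','wb'));print(w['K'],w['k1'],np.round(w['hand_eye'],3).tolist())
E
```

```text
t: 1.98
eef_pos: [0.6346, 0.0188, 0.2501]
ee_rot: [-3.14, -0.001, 2.744]
force: [-1.0, -0.4, -0.2]
width: 0.0003
1.975 [ 3.36728983e-01  2.95340147e-01 -8.31400204e-02  2.60651679e-04
 -1.19451351e+00 -7.34692110e-01] [0.63455243 0.01882895 0.25005476] [-3.13993990e+00 -1.46816216e-03  2.74372436e+00] 0.0002591594346927533
[[387.11737353   0.         322.32537374]
 [  0.         387.11737353 240.43622666]
 [  0.           0.           1.        ]] -0.02829570192477038 [[1.0, -0.001, -0.001, 0.001], [0.001, 0.96, 0.278, -0.076], [0.0, -0.278, 0.96, -0.133], [0.0, 0.0, 0.0, 1.0]]
```

View pics/w1.png

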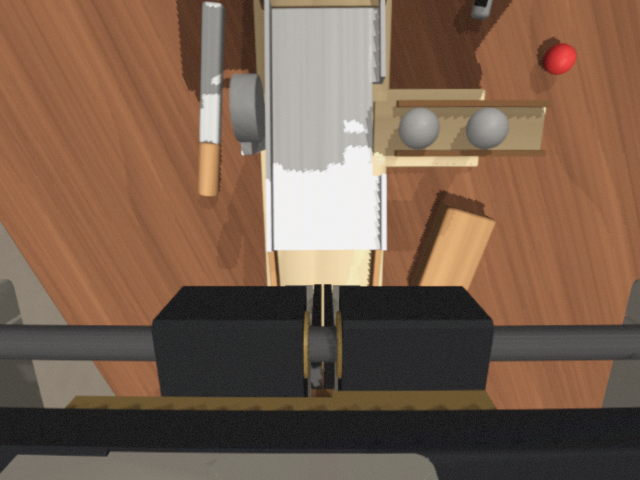

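View pics/s1.png

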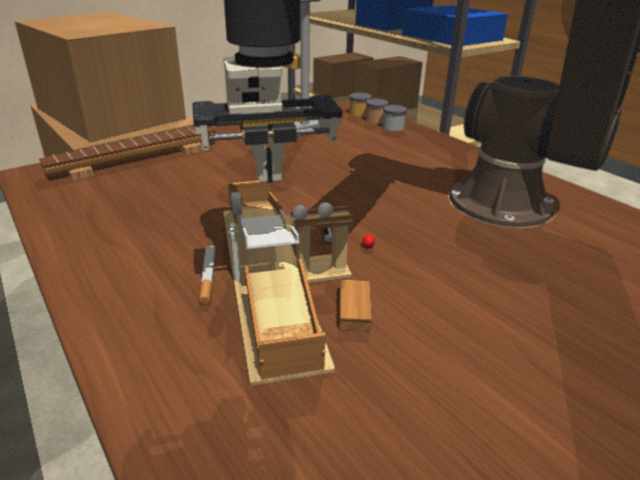

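```bash
cat >> h.py <<'E'
from scipy.spatial.transform import Rotation as Ro
def wv(s,w):
    T=np.eye(4);T[:3,:3]=Ro.from_euler('xyz',s['ee_rot']).as_matrix();T[:3,3]=s['eef_pos']
    return np.linalg.inv(T@np.array(w['hand_eye']))
def tofeed(p,C=(.6034,-.0498),yaw=np.radians(-22.65)):
    d=np.array(p)[:2]-C;c,s=np.cos(yaw),np.sin(yaw);return np.array([c*d[0]+s*d[1],-s*d[0]+c*d[1]])
E
python3 - <<'E'
from h import *
import pickle
s,w=pickle.load(open('w1.pkl','rb'));V=wv(s,w)
for n,uv,z in(('bf',(419,128),.125),('br',(487,128),.125),('grail_b',(543,152),.12),('grail_t',(543,106),.12),('gend',(375,130),.112),('gateLnear',(386,249),.127),('gateLfar',(268,249),.133)):
  p=atz(w,uv,z,V);print(n,p.round(4),tofeed(p).round(4))
print('tcp',tofeed(s['eef_pos']))
E
```

```text
bf [ 0.547  -0.0273  0.125 ] [-0.0607 -0.001 ]
br [ 0.5062 -0.0105  0.125 ] [-0.1048 -0.0011]
grail_b [0.4735 0.0198 0.12  ] [-0.1466  0.0142]
grail_t [ 0.4662 -0.009   0.12  ] [-0.1424 -0.0151]
gend [ 0.572  -0.0364  0.112 ] [-0.0341  0.0003]
gateLnear [0.5949 0.0402 0.127 ] [-0.0425  0.0798]
gateLfar [0.6689 0.007  0.133 ] [0.0385 0.0777]
tcp [0.00232072 0.07533274]
```

```bash
python3 -m jog '[[[0.001,0.002,-0.05,0,0,0,0],[0,0,-0.045,0,0,0,0],[0,0,-0.006,0,0,0,0],[0,0,-0.006,0,0,0,0],[0,0,-0.006,0,0,0,0],[0,0,-0.006,0,0,0,0],[0,0,-0.006,0,0,0,0],[0,0,-0.006,0,0,0,0],[0,0,-0.004,0,0,0,0],[0,0,0,0,0,0,0]]]'
python3 - <<'E'
from h import *
f=grab_frame('scene');save('s2',f)
cv2.imwrite('pics/s2c.png',cv2.cvtColor(cv2.resize(f['pixels'][150:390,180:400],None,fx=2.5,fy=2.5),cv2.COLOR_RGB2BGR))
E
```

```text
t: 3.32
eef_pos: [0.6342, 0.024, 0.1161]
ee_rot: [-3.141, -0.001, 2.75]
force: [-0.2, -0.0, 0.9]
width: 0.0003
```

View pics/s2c.png

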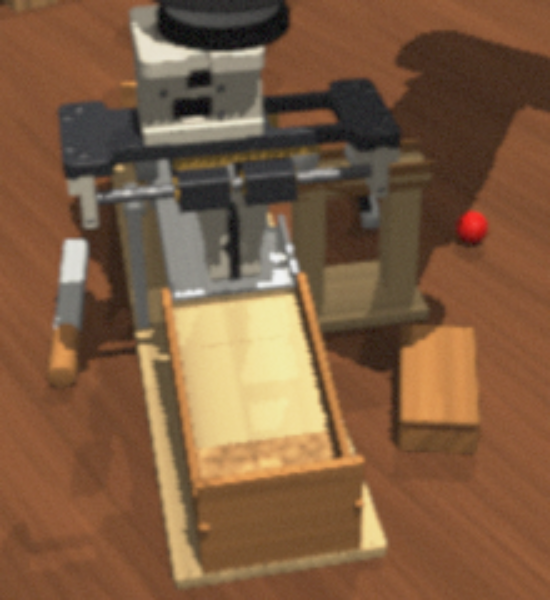

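```bash
python3 -m jog '[[[0,0,0.025,0,0,0,0],[0,0,0.045,0,0,0,0],[0,0,0.05,0,0,0,0],[0,0,0.014,0,0,0,0],[0,0,0,0,0,0,0]]]'
python3 - <<'E'
from h import *
s=monitor.get_state();w=grab_frame('wrist');save('w3',w);f=grab_frame('side');save('d3',f)
V=wv(s,w)
import pickle;pickle.dump((s,w),open('w3.pkl','wb'))
print(s['eef_pos'],tofeed(s['eef_pos']))
t=np.radians(-22.65);X=np.array([np.cos(t),np.sin(t)]);Y=np.array([-X[1],X[0]])
print('delta',np.array([.6034,-.0498])-.157*X-.001*Y-s['eef_pos'][:2])
E
```

```text
t: 4.0
eef_pos: [0.6347, 0.0243, 0.2516]
ee_rot: [3.14, 0.002, 2.75]
force: [-0.3, -0.2, -0.2]
width: 0.0007
[0.6347158  0.02425158 0.25163835] [0.00038323 0.08040006]
delta [-0.1765922  -0.01451362]
```

View pics/w3.png

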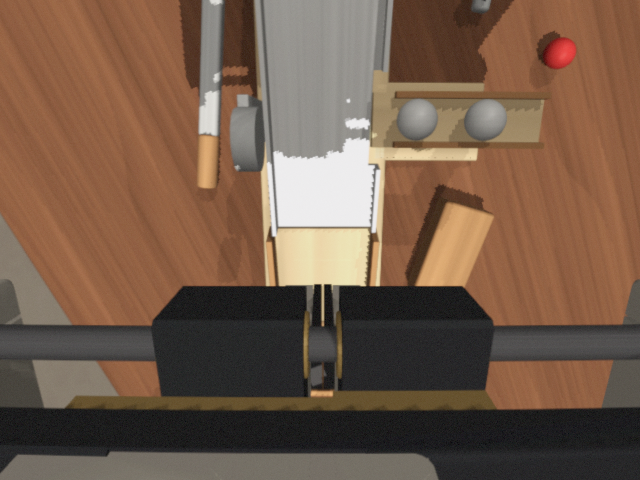

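View pics/d3.png

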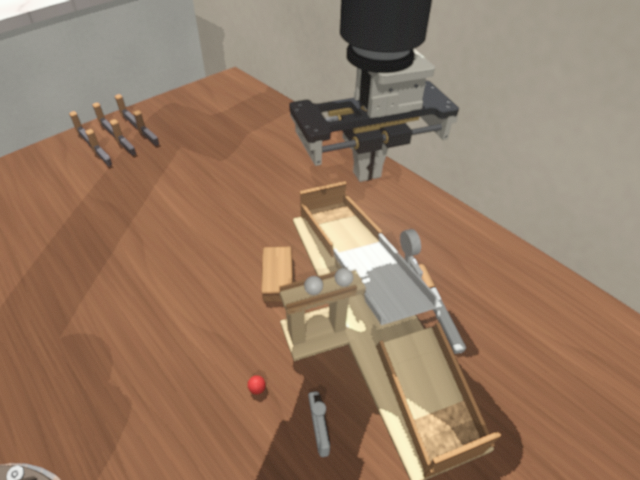

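```bash
python3 -m jog '[[[-0.044,-0.0036,0,0,0,0,0],[-0.044,-0.0036,0,0,0,0,0],[-0.044,-0.0036,0,0,0,0,0],[-0.0446,-0.0037,0,0,0,0,0],[0,0,-0.03,0,0,0,0],[0,0,-0.04,0,0,0,0],[0,0,-0.02,0,0,0,0],[0,0,0,0,0,0,0],[0,0,0,0,0,0,0]]]'
python3 - <<'E'
from h import *
import pickle
s=monitor.get_state();w=grab_frame('wrist');save('w4',w);f=grab_frame('side');g=grab_frame('scene')
print(s['eef_pos'],tofeed(s['eef_pos']),s['ee_rot'])
a=cv2.resize(f['pixels'][180:380,220:420],(500,500),interpolation=3)
b=cv2.resize(g['pixels'][130:290,240:400],(500,500),interpolation=3)[:, :300] if 0 else cv2.resize(g['pixels'][130:290,240:400],(500,500),interpolation=3)
cv2.imwrite('pics/c4.png',cv2.cvtColor(cv2.resize(np.hstack([a,b]),(800,400)),cv2.COLOR_RGB2BGR))
E
```

```text
t: 5.22
eef_pos: [0.4579, 0.0096, 0.1607]
ee_rot: [-3.141, -0.0, 2.75]
force: [0.1, -0.9, 0.9]
width: 0.0005
[0.45794774 0.00956152 0.16068251] [-0.15709435 -0.00123055] [-3.14096034e+00 -1.96346576e-04  2.74980913e+00]
```

View pics/w4.png

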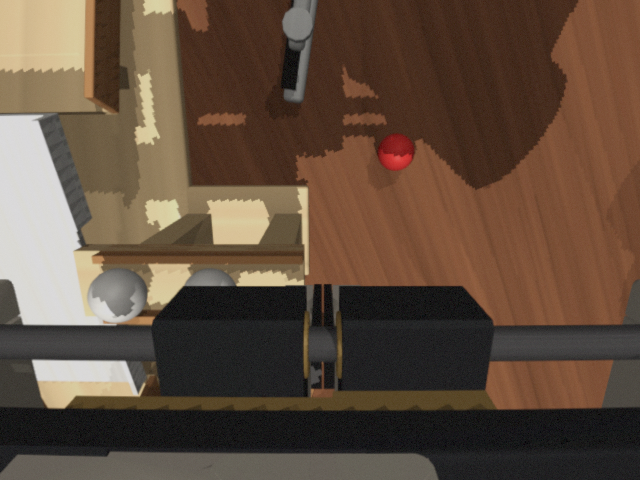

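View pics/c4.png

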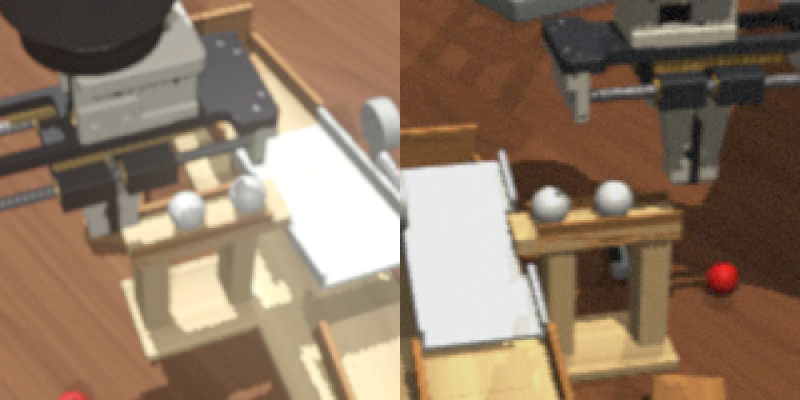

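```bash
python3 -m jog '[[[0,0,-0.0155,0,0,0,0],[0,0,0,0,0,0,0],[0.006,-0.0025,0,0,0,0,0],[0.006,-0.0025,0,0,0,0,0],[0.008,-0.0033,0,0,0,0,0],[0.01,-0.0042,0,0,0,0,0],[0.011,-0.0046,0,0,0,0,0],[0.011,-0.0046,0,0,0,0,0],[0.011,-0.0046,0,0,0,0,0],[0.011,-0.0046,0,0,0,0,0]]]'
python3 - <<'E'
from h import *
s=monitor.get_state();f=grab_frame('side');g=grab_frame('scene')
print(s['eef_pos'],tofeed(s['eef_pos']),s['force'])
a=cv2.resize(f['pixels'][180:380,220:420],(500,500),interpolation=3)
b=cv2.resize(g['pixels'][130:390,210:400],(500,500),interpolation=3)
cv2.imwrite('pics/c5.png',cv2.cvtColor(cv2.resize(np.hstack([a,b]),(800,400)),cv2.COLOR_RGB2BGR))
E
```

```text
t: 6.62
eef_pos: [0.5326, -0.0217, 0.145]
ee_rot: [-3.142, -0.0, 2.75]
force: [0.3, 0.6, -0.2]
width: 0.0006
[ 0.53257655 -0.02168423  0.1449735 ] [-0.07618857 -0.00132684] [ 0.26599148  0.5864465  -0.22084584]
```

View pics/c5.png

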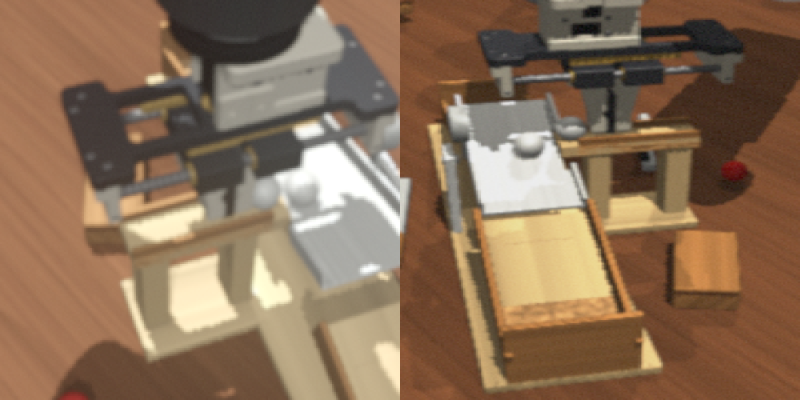

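```bash
python3 -m jog '[[[0.01,-0.0042,0,0,0,0,0],[0.01,-0.0042,0,0,0,0,0],[0.007,-0.0029,0,0,0,0,0],[0,0,0,0,0,0,0],[0,0,0,0,0,0,0],[0,0,0,0,0,0,0]]]'
python3 - <<'E'
from h import *
s=monitor.get_state();f=grab_frame('side');g=grab_frame('scene')
print(s['eef_pos'],tofeed(s['eef_pos']),s['force'])
a=cv2.resize(f['pixels'][180:380,220:420],(500,500),interpolation=3)
b=cv2.resize(g['pixels'][130:390,210:400],(500,500),interpolation=3)
cv2.imwrite('pics/c6.png',cv2.cvtColor(cv2.resize(np.hstack([a,b]),(800,400)),cv2.COLOR_RGB2BGR))
E
```

```text
t: 7.48
eef_pos: [0.5585, -0.0325, 0.1451]
ee_rot: [3.142, -0.0, 2.75]
force: [-0.2, -0.9, 0.0]
width: 0.0005
[ 0.55853237 -0.03253446  0.14510927] [-0.04805616 -0.00134464] [-0.23907143 -0.92637552  0.04449597]
```

View pics/c6.png

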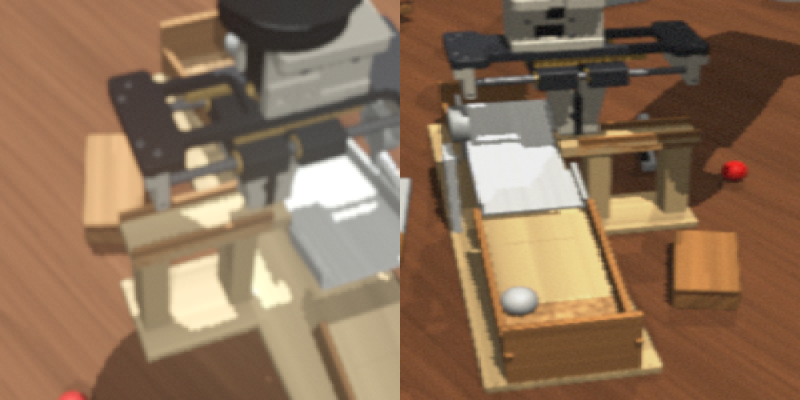

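```bash
python3 -m jog '[[[-0.02,0.0083,0,0,0,0,0],[-0.035,0.0145,0.005,0,0,0,0],[-0.02,0.0083,0.03,0,0,0,0],[0,0,0.05,0,0,0,0],[0,0,0.04,0,0,0,0],[0,0,0,0,0,0,0],[0,0,0,0,0,0,0],[0,0,0,0,0,0,0]]]'
python3 - <<'E'
from h import *
f=grab_frame('side');g=grab_frame('scene')
a=cv2.resize(f['pixels'][160:360,260:460],(500,500),interpolation=3)
b=cv2.resize(g['pixels'][130:390,210:400],(500,500),interpolation=3)
cv2.imwrite('pics/c7.png',cv2.cvtColor(cv2.resize(np.hstack([a,b]),(800,400)),cv2.COLOR_RGB2BGR))
E
```

```text
t: 8.57
eef_pos: [0.4832, -0.0017, 0.2689]
ee_rot: [-3.14, -0.002, 2.749]
force: [-0.3, -0.5, -0.3]
width: 0.0005
```

View pics/c7.png

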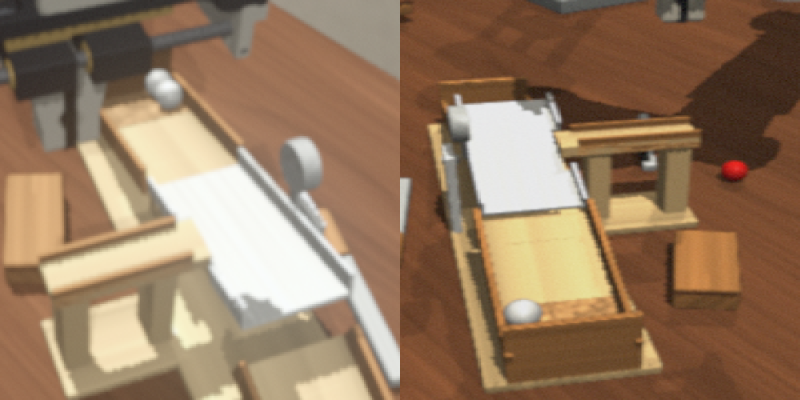

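```bash
python3 -m jog '[[[0,0,0,0,0,0,0],[0,0,0,0,0,0,0],[0,0,0,0,0,0,0],[0,0,0,0,0,0,0],[0,0,0,0,0,0,0],[0,0,0,0,0,0,0],[0,0,0,0,0,0,0],[0,0,0,0,0,0,0]]]'
python3 - <<'E'
from h import *
f=grab_frame('side');g=grab_frame('scene')
a=cv2.resize(f['pixels'][170:240,300:370],(500,500),interpolation=3)
b=cv2.resize(g['pixels'][300:380,240:340],(625,500),interpolation=3)
cv2.imwrite('pics/c8.png',cv2.cvtColor(cv2.resize(np.hstack([a,b]),(800,356)),cv2.COLOR_RGB2BGR))
save('d8',f)
k=.7111*500/70
for p in((158,82),(168,94)): # c7 px
  uv=(260+p[0]/2,160+p[1]/2);q=atz(f,uv,.047);print(uv,q.round(3),tofeed(q).round(3))
E
```

```text
t: 9.68
eef_pos: [0.4838, -0.0015, 0.27]
ee_rot: [-3.142, -0.0, 2.75]
force: [0.4, -0.0, -0.7]
width: 0.0002
(339.0, 201.0) [0.717 0.151 0.047] [0.028 0.229]
(344.0, 207.0) [0.713 0.132 0.047] [0.031 0.21 ]
```

View pics/c8.png

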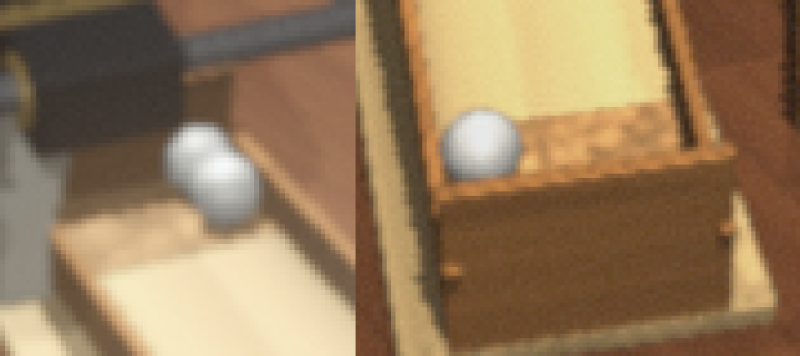

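```bash
python3 -c "
from station import job_done,monitor
print(job_done(),monitor.get_state()['t'])"
```

```text
the job is handed in; nothing more can be done
the job is handed in; nothing more can be done
```

The job is handed in at about 10 s on the clock; no verdict was reported. The gate is tipped the other way and both blanks rest in the left (+y) pocket.

- **What I did:** The left end of the gate was raised, so I pressed it down with the closed fingertips until it rocked over. I then pushed the rear silver blank from behind along the groove. It drove the front one ahead of it, and both dropped onto the gate and rolled down by themselves. I never gripped or lifted either blank. The red ball was not touched.
- **Last checks:** Both blanks measured roughly 210 and 229 mm out from the pivot, at about x = +28 to +31 mm, which is against the chute's far side wall. They held the same place in views 1 s apart. The gate's left end was down, and the arm was clear and above everything. The radius block looked unmoved in the last views; I did not measure the capo or the fret dresser.
- **Less certain:** In the scene camera's last view the second blank was hidden behind the end wall, so its position rests on the side camera alone. Those positions were read to only a few mm. No check failed.

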